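# Emboss a blank tag in the pedal press

### The arm

A 6-joint arm with a two-finger parallel gripper is mounted at the origin on a cart in front of the work surface, level with it; the furniture and walls round the work are solid. World frame = base frame: x ahead of the robot, y to its left, z up, the work surface at z = 0. Lengths are in m, angles in rad, forces in N, time in s.
With the tool pointing down it reaches from about 0.35 to 0.775 m from the base axis. Payload 5.5 kg.
Tool frame: the origin (TCP) lies at the very end of the fingers, on their centre line; the grasp point (between the pads) lies 19 mm behind it; z points along the fingers, y is the line along which they close (so a half turn about z gives the same grasp; the last joint's range is limited). The gripper opens to 85 mm and grips with 20 to 120 N. Pads are 22 mm wide; open, the fingers measure 114 mm over their backs; the gripper's body (76 mm by 85 mm) begins 54 mm behind the grasp point. The pads swing forward as they close: fully open they stand 13 mm farther back than shut.
Start: joints at [1.149, 0.313, 0.046, 1.304, 0, 1.431], TCP at [0.16, 0.552, 0.231] pointing down, gripper open.
Joint ranges: [-2.76, 2.76], [-0.86, 1.69], [-1.03, 1.26], [-2.2, 2.34], [-1.47, 1.5], [-3.14, 3.14]. Speed limits (rad/s): [2.57, 2.57, 3.14, 3.14, 3.14, 3.14].

### API

Orientations are given as a unit quaternion [w, x, y, z].
In Python, from workcell import env, cams, ticket, spotter gives the robot as it stands.
- The arm moves only by the tool jog_arm, never from a script. Its argument "increments" is a list that holds one entry, the list of rows, each a list of 7 numbers: the shift along the tool's x, y, z in units of 0.25 m (1.0 is 0.25 m), then the turn, a rotation vector about the tool's x, y, z in units of 180 degrees (1.0 is 180 degrees), then the closure in counts, from 0 (fully open) to 255 (shut). A call has 1 to 20 rows; each row shifts and turns the commanded pose from where the row before left it, along the tool's axes as they then stand; what a row does not reach is not made up. A row lasts 1/10 s, in which the tool goes at most 50 mm and 8.59 degrees, less where a joint would pass 70% of its speed; a pose out of reach is approached as far as the arm can. A call with a number of a shift or a turn outside -1 to 1 is refused whole. A call with a gripper value outside its range is refused whole. The fingers move at their own pace and stop on an object; "force" is the grip in N (left out, the last holds). Time passes only in rows, so rows that do not move let the fingers close. It gives the time, the measured TCP pose, the force, the opening and the grip force at its end, in the units of the state.
- env.get_state(): the state, without advancing time (a new reading comes with each control period).
- cams.read_camera(name): name is "side" or "top" or "wrist"; returns a dict with "pixels" (420x560x3 uint8, red, green, blue), "fx", "fy", "cx", "cy" (pixels), "xyz" and "attitude" of the camera in the world; the wrist camera has in their place "mount" (4x4, takes a point from camera to tool coordinates, whose origin is the TCP and whose axes are the flange's). Camera axes: x right, y down, z forward; pixel columns grow to the right and rows downward; lengths in m; the calibration is good to about 2 mm. A picture is of the moment at which its call begins: read the wrist's pose just before it. There is no depth.
- ticket.hand_in(): hands the job in; it is judged then, once.
Trained networks look in the newest picture that a camera, given by its name, has taken for a name from the list of things; names that differ only in an ending like _2 or _b are one class to them, and where a whole thing is asked for, a point or a joint stands for the part that bears it (a point fixed in the world has none). Each returns a list of dicts, best first, with "conf" (0 to 1); they miss things now and then, are a little off and sometimes report something else, mostly with a low value. They report only what shows in the picture. A call takes as long as a camera call.
- spotter.find_in(target, camera): "uv" ([column, row] in pixels, amid what is visible of it).
- spotter.cut_out(target, camera): "region" (420x560 bool, what is visible of it) and "uv" ([column, row] in pixels, amid what is visible of it).
- spotter.landmark_of(target, camera): "uv" ([column, row] in pixels: a listed point, or the origin of a listed thing).
The state is a dict: "clock": time; "joint_pos": joint angles; "qvel": joint speeds; "tau": joint torques, N m; "tcp_pos": TCP position; "orientation": TCP orientation; "wrist_force": force on the tool from outside, world axes, zero at the start; "ft_torque": the same for the moment, N m; "finger_gap": finger opening in m; "grip_force": force on a finger pad.
Only numpy, scipy, OpenCV 4.12 (cv2) and the standard library are available. Lean on these libraries where they do the work, as an engineer would, in place of code of your own. Each camera call takes 0.05 s, during which the arm holds its last target. There are 200 camera calls.

### The job

Emboss the blank metal tag in the small press: first push the sliding carriage that carries the tag all the way in against its end stop. Then press the sprung pedal down to its stop, keep it there for about a second and let it come all the way up again, with the carriage still fully in. Do not press the pedal before the carriage is in, and leave the small things that stand round the press where they are.

Things in the scene. Friction and masses are not known exactly. Their poses are not given: they have to be found in the camera images.
- tag_press: Grey table press fixed to the table, bed 195 x 100 x 12 mm; two hinge cheeks at the rear, 70 mm high. Origin: underside of the bed at its centre, on the table top. Its -x points to the front (pedal pad), its +y to the side on which the carriage sticks out. It stands at another place and yaw each time.
- carriage (a joint): Sliding dark steel carriage under the pedal, 135 mm long, which carries the flat bright metal tag and moves along the press's y axis. Value in m: 0 = fully in, 0.090 = farthest out; it starts 0.05 to 0.09 out. Slides with about 1.5 N of friction and stays where it is left.
- carriage_push (a point): Centre of the outer face of the carriage's upright aluminium end plate (50 mm wide along the press's x, 7 mm thick, 13 to 59 mm above the table). The point is 40 mm above the table; the face looks along the press's +y: push it along -y to move the carriage in. The rails below reach up to 20 mm. When fully in, the point is at press x = +0.020, y = +0.095.
- pedal (a joint): Hinged steel pedal with a spring that lifts it; hinge axis along the press's y, 75 mm behind the press's origin and 55 mm above the table. Value in rad: 0 = up (at rest), 0.25 = down on its stop. At the pad it takes about 5 N to begin moving and about 11 N to reach the stop.
- pedal_pad (a point): Middle of the top of the black ribbed pad at the pedal's free front end; pad 51 mm (press x) by 66 mm (press y), on the press's middle line, about 80 mm in front of its origin. Pedal up: about 90 mm above the table; it goes down about 39 mm to the stop, moving less than 6 mm to front or back. Nothing stands above it.
- valve_carton: Small upright cardboard carton, 35 x 34 x 75 mm, about 130 mm to the press's -y side; stays. Origin: centre of its underside.
- egg_insulator: White waisted ceramic insulator, 32 mm across, 41 mm high, on the press's -y side near the pad; stays. Origin: centre of its underside.
- stamp: Wooden hand stamp, foot 22 x 50 mm, 55 mm high with its knob, on the press's +y side, in front of the carriage; stays. Origin: centre of its underside.

How it is judged:
On the way, in this order (a step that is already met when the one before it is completed fails the run):
1. the carriage is pushed fully in (within 4 mm) while the pedal is up (value of joint carriage below 0.004 m and value of joint pedal below 0.06 rad), for 0.2 s.
2. the pedal is held down on its stop, the carriage fully in (value of joint pedal above 0.23 rad and value of joint carriage below 0.005 m), for 0.4 s.
At the end, for the whole second after the job is handed in: The pedal is fully up again (under 0.02 rad) and the carriage is fully in (within 5 mm) (value of joint pedal below 0.02 rad and value of joint carriage below 0.005 m); the robot touches nothing.
It fails at once if the pedal is pressed before the carriage is in (value of joint pedal above 0.1 rad and value of joint carriage above 0.01 m).
It fails at once if a small thing beside the press is shifted by more than 30 mm (distance of any of valve_carton, egg_insulator, stamp from where it was at the start of the episode above 0.03 m).
It fails at once if a small thing beside the press is knocked over (angle between any of valve_carton, egg_insulator, stamp's own z axis and vertical above 0.6 rad).
It also fails if it takes over 38 s, if anything falls off the work surface, if the arm or the gripper's body presses on something with over 40 N, if the wrist force passes 120 N, or if a joint passes its speed limit or range.

## Working session

There is one attempt and no reset: what is moved stays moved. The work goes in short steps, Python scripts to look and compute and a tool call to move; the robot and the scene stay as the last step left them, time stands still between calls to the robot, and variables do not carry over. Pictures are saved under pics/ and viewed, at most 10 in all, crops included, and the job is handed in when it is done.

Besides the shell and the picture viewer there is one more tool, called after "Request:" as name(argument=value, ...), one argument or row to a line, values as JSON. jog_arm: Moves the arm, as the interface text tells. Shifts and turns lie within -1 to 1; 1 stands for 0.25 m of shift or 180 degrees of turn. Its arguments: {"type":"object","properties":{"increments":{"type":"array"},"force":{"type":"number"}},"required":["increments"]}

```bash
mkdir -p pics; cat > h.py <<'E'
import numpy as np, cv2
from scipy.spatial.transform import Rotation as R
from workcell import env,cams,ticket,spotter
def rot(a):
    a=np.array(a,float)
    return a if a.shape==(3,3) else R.from_quat(a,scalar_first=True).as_matrix()
def cam(n):
    c=cams.read_camera(n); c['R']=rot(c['attitude']); c['p']=np.array(c['xyz']); return c
def ray(c,uv):
    return c['R']@np.array([(uv[0]-c['cx'])/c['fx'],(uv[1]-c['cy'])/c['fy'],1])
def onz(c,uv,z):
    d=ray(c,uv); return c['p']+d*(z-c['p'][2])/d[2]
def tri(cs,uvs):
    A=0;b=0
    for c,u in zip(cs,uvs):
        d=ray(c,u);d/=np.linalg.norm(d);P=np.eye(3)-np.outer(d,d);A=A+P;b=b+P@c['p']
    return np.linalg.solve(A,b)
E
python3 - <<'E'
from h import *
print(env.get_state())
C={n:cam(n) for n in('top','side')}
for n,c in C.items():
    cv2.imwrite(f'pics/{n}.png',c['pixels'][:,:,::-1]); print(n,c['p'],c['R'].round(3).tolist(),c['fx'])
Z=dict(tag_press=0,carriage_push=.04,pedal_pad=.09,valve_carton=0,egg_insulator=0,stamp=0)
for t,z in Z.items():
    for n,c in C.items():
        for o in spotter.landmark_of(t,n)[:2]: print(t,n,np.round(o['uv'],1),round(o['conf'],2),onz(c,o['uv'],z).round(4))
E
```

```text
{'clock': 0.0, 'joint_pos': array([ 1.14937600e+00,  3.13991303e-01,  4.49756633e-02,  1.30358717e+00,
       -5.34990494e-06,  1.43120998e+00]), 'qvel': array([-1.14524359e-03, -5.19541754e-04, -4.21536572e-04,  9.44114182e-06,
       -9.62776894e-04, -1.52629566e-03]), 'tau': array([-5.16644400e-05, -4.80631149e+01,  2.98533261e+01,  1.96705054e-02,
        2.94745988e-06,  5.69160633e-06]), 'tcp_pos': array([0.15971143, 0.55184615, 0.23041268]), 'orientation': array([-2.47482531e-04,  1.40451015e-01,  9.90087217e-01, -8.68680459e-04]), 'wrist_force': array([1.04383888, 1.2788395 , 0.65064426]), 'ft_torque': array([-0.02097508, -0.01900343,  0.02132392]), 'grip_force': 0.0, 'finger_gap': 0.08525045481365975}
top [ 0.36583321 -0.0316501   0.91840487] [[-0.099, -0.971, 0.216], [-0.995, 0.096, -0.025], [0.004, -0.218, -0.976]] 394.40295971069844
side [ 0.33127226 -0.78115113  0.81314743] [[0.969, -0.174, 0.176], [-0.248, -0.667, 0.703], [-0.005, -0.725, -0.689]] 543.2741575066058
tag_press top [280.1 217.6] 0.77 [ 0.5416 -0.0545  0.    ]
tag_press side [296.9 247.3] 0.62 [ 0.5423 -0.0566  0.    ]
tag_press side [335.5 286.7] 0.29 [ 0.5861 -0.1734  0.    ]
carriage_push top [203.  226.4] 0.6 [0.5309 0.1215 0.04  ]
carriage_push side [270.6 174.5] 0.82 [0.5339 0.1359 0.04  ]
pedal_pad top [290.2 243.7] 0.7 [ 0.4666 -0.0679  0.09  ]
valve_carton top [325.7 195.1] 0.61 [ 0.5856 -0.1689  0.    ]
valve_carton side [335.5 286.6] 0.91 [ 0.5862 -0.1732  0.    ]
valve_carton side [232.3 219.3] 0.44 [0.4298 0.0573 0.    ]
egg_insulator top [343.9 233.4] 0.48 [ 0.4893 -0.2     0.    ]
egg_insulator side [292.6 305.6] 0.78 [ 0.4957 -0.1956  0.    ]
stamp top [240.2 270.9] 0.62 [0.4264 0.0493 0.    ]
stamp side [232.3 219.8] 0.51 [0.4295 0.0558 0.    ]
```

```bash
cd pics; python3 -c "
import cv2,numpy as np
a=cv2.imread('top.png');b=cv2.imread('side.png');cv2.imwrite('ab.png',cv2.resize(np.vstack([a,b]),(400,600)))"
```

```text
(no output)
```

View pics/top.png

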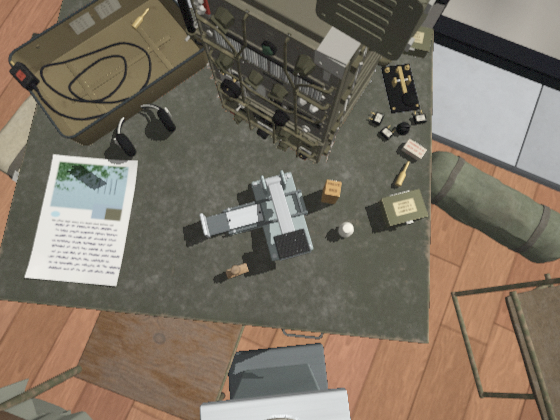

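View pics/side.png

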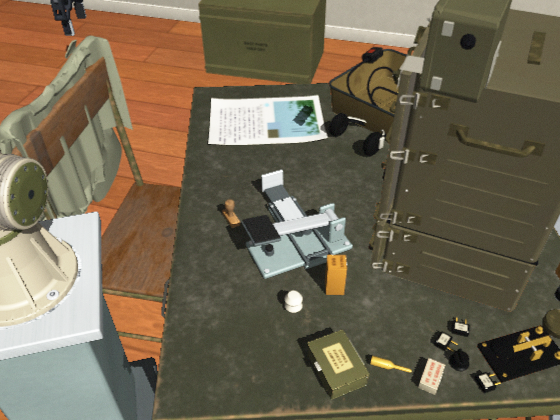

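The top view shows the press with its pad at about (292,244), the carriage end plate at (203,224), the stamp at (236,270), the insulator at (346,230) and the carton at (332,190). The side view agrees. I put the press origin at about (0.542, -0.056) with a yaw of about 9.4°, and the carriage about 0.09 out. Next I turn the tool to the press axes and go to a point outside the end plate.

Request:
jog_arm(
  increments=[
    [[0, 0, 0, 0, 0, -0.0472, 255], [0, 0, 0, 0, 0, -0.0472, 255], [0, 0, 0, 0, 0, -0.0472, 255], [-0.085, -0.123, 0.02, 0, 0, 0, 255], [-0.085, -0.123, 0.02, 0, 0, 0, 255], [-0.085, -0.123, 0.02, 0, 0, 0, 255], [-0.085, -0.123, 0.02, 0, 0, 0, 255], [-0.085, -0.123, 0.02, 0, 0, 0, 255], [-0.085, -0.123, 0.02, 0, 0, 0, 255], [-0.085, -0.123, 0.02, 0, 0, 0, 255], [-0.085, -0.123, 0.02, 0, 0, 0, 255], [-0.085, -0.123, 0.02, 0, 0, 0, 255], [-0.085, -0.123, 0.02, 0, 0, 0, 255], [-0.085, -0.123, 0.02, 0, 0, 0, 255], [-0.085, -0.123, 0.02, 0, 0, 0, 255], [-0.085, -0.123, 0.02, 0, 0, 0, 255], [-0.085, -0.123, 0.02, 0, 0, 0, 255], [0, 0, 0, 0, 0, 0, 255]],
  ],
)

```text
clock: 2.5
tcp_pos: [0.5263, 0.1728, 0.1605]
orientation: [0.001, -0.079, 0.997, -0.0]
wrist_force: [0.5, 0.6, -0.3]
finger_gap: 0.0001
grip_force: 0.0
```

```bash
python3 - <<'E'
from h import *
s=env.get_state(); Rt=rot(s['orientation'])
w=cams.read_camera('wrist'); M=np.array(w['mount']); w['R']=Rt@M[:3,:3]; w['p']=s['tcp_pos']+Rt@M[:3,3]
cv2.imwrite('pics/w1.png',w['pixels'][:,:,::-1])
print(s['clock'],s['tcp_pos'],Rt.round(3).tolist(),s['wrist_force'])
C={'top':cam('top'),'side':cam('side'),'wrist':w}
for t,z in dict(tag_press=0,carriage_push=.04,pedal_pad=.09).items():
    cs=[];us=[]
    for n,c in C.items():
        for o in spotter.landmark_of(t,n)[:1]:
            print(t,n,np.round(o['uv'],1),round(o['conf'],2),onz(c,o['uv'],z).round(4))
E
```

```text
2.5 [0.52626463 0.17276567 0.16052692] [[-0.988, -0.157, 0.001], [-0.157, 0.988, -0.001], [-0.001, -0.001, -1.0]] [ 0.50177565  0.59011888 -0.30084871]
tag_press top [282.4 218.2] 0.83 [ 0.5396 -0.0598  0.    ]
tag_press side [296.4 245.9] 0.88 [ 0.5423 -0.0526  0.    ]
tag_press wrist [ 51.1 173. ] 0.55 [ 0.5423 -0.0604  0.    ]
carriage_push top [202.3 225.1] 0.58 [0.534  0.1229 0.04  ]
carriage_push side [272.5 177. ] 0.73 [0.536  0.1263 0.04  ]
pedal_pad top [292.9 246.7] 0.77 [ 0.4597 -0.0729  0.09  ]
pedal_pad side [258.5 227.5] 0.64 [ 0.4625 -0.0698  0.09  ]
pedal_pad wrist [ 52.  172.3] 0.26 [0.5168 0.0063 0.09  ]
```

View pics/w1.png

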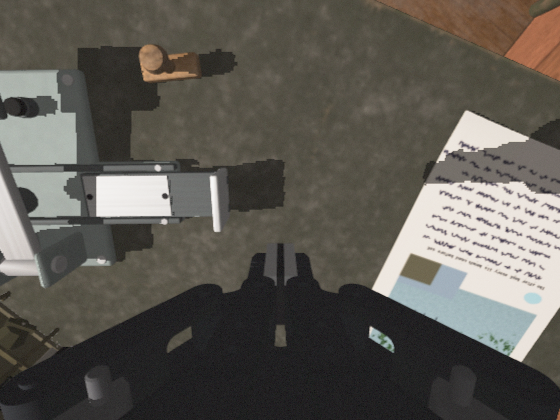

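The wrist view shows the end plate at about (211–223, 172–230), the rails to its left, and the stamp at (168,62), well clear. I compute the plate's pose from its top edge.

```bash
python3 - <<'E'
from h import *
s=env.get_state(); Rt=rot(s['orientation'])
w=cams.read_camera('wrist'); M=np.array(w['mount']); w['R']=Rt@M[:3,:3]; w['p']=s['tcp_pos']+Rt@M[:3,3]
im=cv2.imread('pics/w1.png'); cv2.imwrite('pics/w1c.png',cv2.resize(im[140:280,0:250],(800,448),interpolation=cv2.INTER_CUBIC))
for uv in [(211,172),(219,172),(215,230),(223,230)]: print(uv,(Rt.T@(onz(w,uv,.059)-s['tcp_pos'])).round(4),onz(w,uv,.059).round(4))
for uv in [(85,177),(170,176),(172,217),(85,218)]: print('tag',uv,onz(w,uv,.022).round(4))
for yaw in (8,9.4,11):
  c,q=np.cos(np.radians(yaw)),np.sin(np.radians(yaw))
  P=np.array([[c,-q],[q,c]]); print(yaw,(P.T@(np.array([.535,.1255])-[.5415,-.0575])), P@[-.08,0]+[.5415,-.0575])
E
```

```text
(211, 172) [ 0.0308 -0.0569  0.1025] [0.5021 0.1151 0.059 ]
(219, 172) [ 0.0308 -0.0504  0.1025] [0.501  0.1216 0.059 ]
(215, 230) [-0.0196 -0.0566  0.1025] [0.5517 0.1236 0.059 ]
(223, 230) [-0.0196 -0.0497  0.1025] [0.5506 0.1305 0.059 ]
tag (85, 177) [ 0.5331 -0.0096  0.022 ]
tag (170, 176) [0.5192 0.0698 0.022 ]
tag (172, 217) [0.5596 0.0743 0.022 ]
tag (85, 218) [ 0.5744 -0.01    0.022 ]
8 [0.01903194 0.18212368] [ 0.46227855 -0.06863385]
9.4 [0.02347593 0.18160432] [ 0.46257423 -0.07056608]
11 [0.02853747 0.18087803] [ 0.46296983 -0.07276472]
```

View pics/w1c.png

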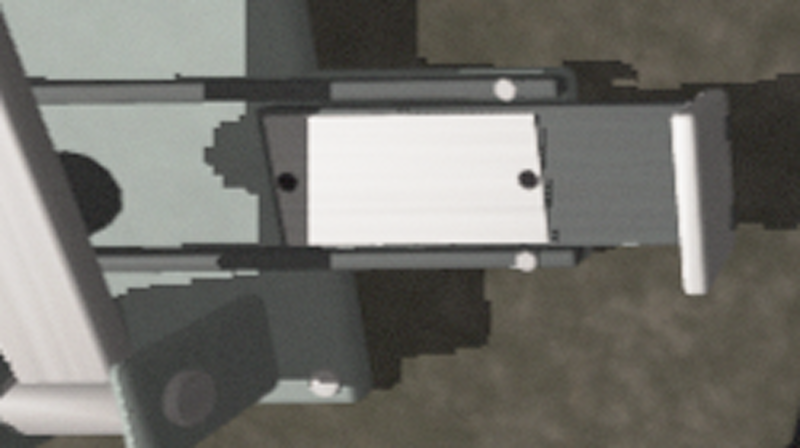

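Request:
jog_arm(
  increments=[
    [[0, 0, 0.13, 0, 0, 0, 255], [0, 0, 0.13, 0, 0, 0, 255], [0, 0, 0.13, 0, 0, 0, 255], [0, 0, 0.13, 0, 0, 0, 255], [0, 0, 0, 0, 0, 0, 255], [0, -0.06, 0, 0, 0, 0, 255], [0, -0.06, 0, 0, 0, 0, 255], [0, -0.04, 0, 0, 0, 0, 255], [0, -0.04, 0, 0, 0, 0, 255], [0, -0.04, 0, 0, 0, 0, 255], [0, -0.04, 0, 0, 0, 0, 255], [0, -0.04, 0, 0, 0, 0, 255], [0, -0.04, 0, 0, 0, 0, 255], [0, -0.04, 0, 0, 0, 0, 255], [0, 0, 0, 0, 0, 0, 255]],
  ],
)

```text
clock: 4.65
tcp_pos: [0.5396, 0.0756, 0.0311]
orientation: [-0.0, -0.081, 0.997, -0.0]
wrist_force: [0.2, 0.7, -0.5]
finger_gap: -0.0001
grip_force: 0.0
```

Request:
jog_arm(
  increments=[
    [[0, -0.02, 0, 0, 0, 0, 255], [0, -0.02, 0, 0, 0, 0, 255], [0, -0.02, 0, 0, 0, 0, 255], [0, -0.02, 0, 0, 0, 0, 255]],
  ],
)

```text
clock: 5.05
tcp_pos: [0.5424, 0.0573, 0.031]
orientation: [-0.0, -0.082, 0.997, 0.0]
wrist_force: [0.3, 2.0, -1.0]
finger_gap: -0.0002
grip_force: 0.8
```

```bash
python3 - <<'E'
from h import *
s=env.get_state(); Rt=rot(s['orientation']); print(s['wrist_force'],s['tcp_pos'])
cams.read_camera('wrist'); w=cams.read_camera('wrist'); cv2.imwrite('pics/w2.png',w['pixels'][:,:,::-1])
E
```

```text
[ 0.31893931  2.00304475 -0.99454928] [0.54237592 0.05733299 0.03099751]
```

View pics/w2.png

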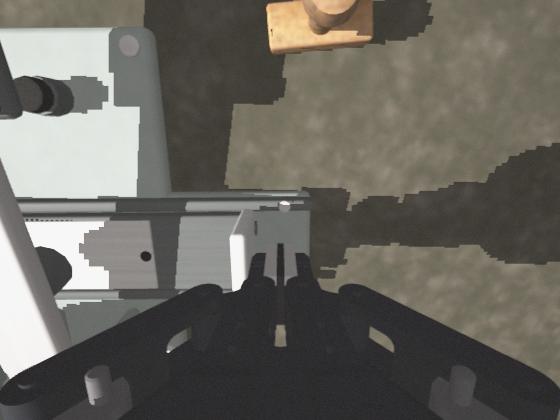

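The fingers are in contact with the plate (edge at about (240,240)), and the carriage is sliding. I keep pushing until the stop shows in the force.

Request:
jog_arm(
  increments=[
    [[0, -0.02, 0, 0, 0, 0, 255], [0, -0.016, 0, 0, 0, 0, 255], [0, -0.016, 0, 0, 0, 0, 255]],
  ],
)

```text
clock: 5.45
tcp_pos: [0.5435, 0.0524, 0.0314]
orientation: [-0.0, -0.084, 0.996, 0.009]
wrist_force: [-4.5, 38.4, 7.3]
finger_gap: 0.0002
grip_force: 19.6
```

Request:
jog_arm(
  increments=[
    [[0, -0.016, 0, 0, 0, 0, 255], [0, -0.01, 0, 0, 0, 0, 255]],
  ],
)

```text
clock: 5.65
tcp_pos: [0.5434, 0.0523, 0.0316]
orientation: [-0.0, -0.086, 0.996, 0.015]
wrist_force: [-5.7, 56.1, 10.4]
finger_gap: 0.0001
grip_force: 28.6
```

Request:
jog_arm(
  increments=[
    [[0, 0.04, 0, 0, 0, 0, 255], [0, 0, 0, 0, 0, 0, 255], [0, 0, 0, 0, 0, 0, 255], [0, 0.03, 0, 0, 0, 0, 255], [0, 0.07, 0, 0, 0, 0, 255], [0, 0.07, 0, 0, 0, 0, 255], [0, 0, -0.14, 0, 0, 0, 255], [0, 0, -0.14, 0, 0, 0, 255], [0, 0, -0.14, 0, 0, 0, 255], [0, 0, -0.14, 0, 0, 0, 255], [0, 0, 0, 0, 0, 0, 255]],
  ],
)

```text
clock: 6.75
tcp_pos: [0.541, 0.0896, 0.1769]
orientation: [0.005, -0.081, 0.997, -0.001]
wrist_force: [0.4, 0.7, -0.2]
finger_gap: -0.0002
grip_force: 0.0
```

```bash
python3 - <<'E'
from h import *
s=env.get_state(); Rt=rot(s['orientation'])
C={n:cam(n) for n in('top','side')}
w=cams.read_camera('wrist'); M=np.array(w['mount']); w['R']=Rt@M[:3,:3]; w['p']=s['tcp_pos']+Rt@M[:3,3]; C['wrist']=w
cv2.imwrite('pics/w3.png',w['pixels'][:,:,::-1])
print(s['clock'],s['tcp_pos'],Rt.round(3).tolist(),s['wrist_force'])
for t,z in dict(tag_press=0,carriage_push=.04,pedal_pad=.09).items():
    for n,c in C.items():
        for o in spotter.landmark_of(t,n)[:1]: print(t,n,np.round(o['uv'],1),round(o['conf'],2),onz(c,o['uv'],z).round(4))
print('tool shift to pad',Rt.T@(np.array([.4625,-.07,.17])-s['tcp_pos'])/.25)
E
```

```text
6.75 [0.54102393 0.08963029 0.17685842] [[-0.987, -0.162, 0.01], [-0.162, 0.987, -0.001], [-0.01, -0.002, -1.0]] [ 0.42208227  0.65521681 -0.16141922]
tag_press top [283.6 215.8] 0.67 [ 0.5451 -0.0632  0.    ]
tag_press side [296.2 247.9] 0.77 [ 0.5404 -0.0579  0.    ]
tag_press wrist [141.8 172. ] 0.67 [ 0.5477 -0.0597  0.    ]
carriage_push top [236.  214.8] 0.89 [0.5502 0.0455 0.04  ]
carriage_push side [286.9 200.6] 0.61 [0.5472 0.0428 0.04  ]
carriage_push wrist [225.6 201.2] 0.85 [0.5536 0.038  0.04  ]
pedal_pad top [291.4 243.1] 0.98 [ 0.4676 -0.0705  0.09  ]
pedal_pad side [260. 228.] 0.76 [ 0.465  -0.0718  0.09  ]
pedal_pad wrist [71.7 79.5] 0.83 [ 0.468  -0.0719  0.09  ]
tool shift to pad [ 0.4136909  -0.5791088   0.02471489]
```

View pics/w3.png

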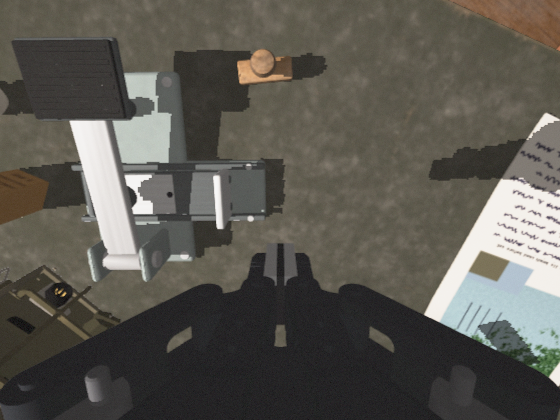

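The pedal pad is at (71,80) in the wrist view, and the plate at (225,200) sits close in against the rails. Localised positions: carriage in at press y≈0.097, pad at (0.467, -0.0715).

Request:
jog_arm(
  increments=[
    [[0.079, -0.118, 0, 0, 0, 0, 255], [0.079, -0.118, 0, 0, 0, 0, 255], [0.079, -0.118, 0, 0, 0, 0, 255], [0.079, -0.118, 0, 0, 0, 0, 255], [0.079, -0.118, 0, 0, 0, 0, 255], [0, 0, 0.1, 0, 0, 0, 255], [0, 0, 0.1, 0, 0, 0, 255], [0, 0, 0.04, 0, 0, 0, 255], [0, 0, 0.04, 0, 0, 0, 255], [0, 0, 0, 0, 0, 0, 255]],
  ],
)

```text
clock: 8.35
tcp_pos: [0.4635, -0.0711, 0.1005]
orientation: [-0.001, -0.082, 0.997, 0.0]
wrist_force: [0.4, 0.7, -0.5]
finger_gap: 0.0002
grip_force: 0.0
```

Request:
jog_arm(
  increments=[
    [[0, 0, 0.026, 0, 0, 0, 255], [0, 0, 0.026, 0, 0, 0, 255], [0, 0, 0.026, 0, 0, 0, 255], [0, 0, 0.026, 0, 0, 0, 255], [0, 0, 0.026, 0, 0, 0, 255], [0, 0, 0.026, 0, 0, 0, 255], [0, 0, 0.026, 0, 0, 0, 255], [0, 0, 0.02, 0, 0, 0, 255], [0, 0, 0, 0, 0, 0, 255]],
  ],
)

```text
clock: 9.25
tcp_pos: [0.4625, -0.0719, 0.0514]
orientation: [-0.001, -0.081, 0.997, -0.001]
wrist_force: [-7.4, -2.0, 12.4]
finger_gap: 0.0003
grip_force: 6.1
```

Request:
jog_arm(
  increments=[
    [[0, 0, 0.012, 0, 0, 0, 255], [0, 0, 0.012, 0, 0, 0, 255], [0, 0, 0, 0, 0, 0, 255]],
  ],
)

```text
clock: 9.55
tcp_pos: [0.4627, -0.072, 0.0497]
orientation: [-0.0, -0.081, 0.997, -0.001]
wrist_force: [-21.5, 1.3, 54.1]
finger_gap: -0.0001
grip_force: 27.9
```

The force is 54 N, so the pedal is on its stop. I hold for about a second, then lift.

Request:
jog_arm(
  increments=[
    [[0, 0, -0.008, 0, 0, 0, 255], [0, 0, 0, 0, 0, 0, 255], [0, 0, 0, 0, 0, 0, 255], [0, 0, 0, 0, 0, 0, 255], [0, 0, 0, 0, 0, 0, 255], [0, 0, 0, 0, 0, 0, 255], [0, 0, 0, 0, 0, 0, 255], [0, 0, 0, 0, 0, 0, 255], [0, 0, 0, 0, 0, 0, 255]],
  ],
)

```text
clock: 10.45
tcp_pos: [0.4626, -0.072, 0.0503]
orientation: [-0.001, -0.081, 0.997, -0.001]
wrist_force: [-15.5, 0.2, 38.5]
finger_gap: -0.0002
grip_force: 20.3
```

Request:
jog_arm(
  increments=[
    [[0, 0, -0.04, 0, 0, 0, 255], [0, 0, -0.04, 0, 0, 0, 255], [0, 0, -0.04, 0, 0, 0, 255], [0, 0, -0.04, 0, 0, 0, 255], [0, 0, -0.04, 0, 0, 0, 255], [0, 0, -0.1, 0, 0, 0, 255], [0, 0, -0.12, 0, 0, 0, 255], [0, 0, -0.12, 0, 0, 0, 255], [0, 0, 0, 0, 0, 0, 255], [0, 0, 0, 0, 0, 0, 255]],
  ],
)

```text
clock: 11.45
tcp_pos: [0.4642, -0.0717, 0.182]
orientation: [0.0, -0.081, 0.997, -0.0]
wrist_force: [-0.6, -0.2, -0.7]
finger_gap: 0.0001
grip_force: 0.0
```

```bash
python3 - <<'E'
from h import *
s=env.get_state(); print(s['clock'],s['tcp_pos'],s['wrist_force'])
C={n:cam(n) for n in('top','side')}
cv2.imwrite('pics/e.png',cv2.resize(C['side']['pixels'][120:340,170:400,::-1],None,fx=2.6,fy=2.6))
for n,c in C.items():
    for o in spotter.landmark_of('carriage_push',n)[:1]: print(n,o['uv'],onz(c,o['uv'],.04))
E
```

```text
11.45 [ 0.46415939 -0.07165745  0.1820401 ] [-0.55445323 -0.18563257 -0.65721063]
side [286.7, 199.4] [0.54774963 0.04656864 0.04      ]
```

View pics/e.png

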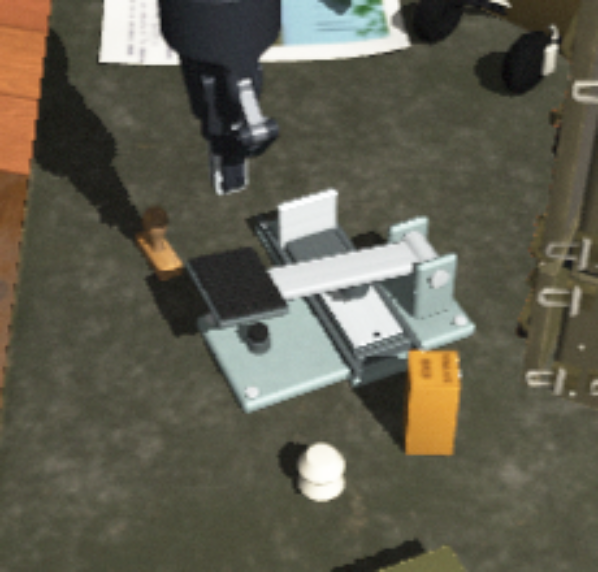

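The enlarged side view shows the pedal up (pad at about (238,285)), the carriage in (plate at (308,218)), the small things standing undisturbed, and the gripper clear above.

```bash
python3 -c "
from h import *
print(ticket.hand_in())"
```

```text
the job is handed in; nothing more can be done
None
```

I pushed the carriage in against its end stop, pressed the pedal to its stop for about a second and let it come up again, and handed the job in at about 11.5 s; no verdict was returned.

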